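# Read the charge on a film sample with a handheld field meter

### The job

Check the charge on the oblong film sample: take the handheld field meter out of its bench dock, carry it over the bottle, the jar and the wall of the open shielding box, and hold it upright, sensing end down, over the middle of the oblong sample, with the meter's width lined up along the sample's length and about 10 mm of air between them. Touch neither the samples nor the box with the meter or the gripper, and leave the bottle, jar and tape roll where they are. Finish while still holding the meter there, motionless; do not put it down.

Things in the scene. Friction and masses are not known exactly. Their poses are not given: they have to be found in the camera images.
- meter_mid (a point): the handheld electrostatic field meter (grey plastic case with rounded edges, 25 thick x 70 wide x 123 mm tall, 0.12 to 0.24 kg), standing upright in the dock, sensing end down; this point is the centre of the case, half-way up (61.5 mm above the sensing end). x: through the thickness (display on the -x face), y: along the width, z: up, away from the sensing end
- meter_sensor (a point): centre of the meter's flat sensing end (25 x 70 mm face with a round brass aperture, the lowest face of the meter); axes as for meter_mid
- meter: the same meter as a body; its origin and axes are those of meter_sensor
- dock: black fixed bench dock, origin at the centre of its underside: foot 85 (x) x 115 (y) x 10 mm, on it a pocket open at the top, 30 x 76 mm inside (40 x 86 mm outside), floor at 10 mm, rim at 45 mm height; the meter stands loosely in it, its lowest 35 mm hidden, axes roughly parallel to the dock's; the meter comes out straight up
- box: open die-cast aluminium shielding box, fixed, origin at the centre of its underside: 150 (x) x 240 (y) x 55 mm high, walls 4 mm, copper plate inside whose top is 5 mm above the underside; two coaxial sockets stick out 12 mm from its -x wall. The three samples lie in it
- oblong_top (a point): centre of the top face of the oblong film sample, a loose white plate 76 (x, its length) x 26 (y) x 5 mm (z up), in the box
- oblong: the same oblong sample as a body; origin at the centre of its underside
- square: the square film sample, loose white plate 40 x 40 x 5 mm in the box; origin at the centre of its underside. Not to be touched
- disc: the round film sample, loose white disc 42 mm across, 5 mm thick, in the box; origin at the centre of its underside. Not to be touched
- bottle: loose amber glass bottle, 52 mm across, 125 mm tall with its cap, upright between dock and box; origin at the centre of its underside
- jar: loose glass jar, 58 mm across, 75 mm tall with its cap, upright between dock and box; origin at the centre of its underside
- tape: loose roll of copper tape lying flat, 72 mm across, 20 mm high; origin at the centre of its underside
There are look-alikes about, which are no part of the job. What is meant by the meter is not red, and is the smaller of those in its own colour. What is shaped like the oblong but blue is not meant.

How it is judged (in metres and radians):
On the way:
1. the meter is gripped and lifted clear of the dock (z of meter_sensor in the frame of dock above 0.055 m and contact force between meter and the fingers above 1 N), for 0.2 s.
At the end, for the whole second after the job is handed in: Still gripped, still and upright (0.10 rad); sensing end 5 to 15 mm above the oblong sample, within 8 mm of its centre; meter's width within 0.15 rad of the sample's length, either way round; touching neither sample nor box; samples unmoved (4 mm), bottle, jar, tape in place (15 mm) (z of meter_sensor in the frame of oblong_top between 0.005 and 0.015 m and horizontal distance between meter_sensor and oblong_top below 0.008 m and angle between the y axis of meter_sensor and the x axis of oblong_top, either way round below 0.15 rad and angle between meter_sensor's own z axis and vertical below 0.1 rad and linear speed of meter below 0.015 m/s and contact force between meter and the fingers above 1 N and contact force between meter and oblong below 0.05 N and contact force between meter and box below 0.05 N and distance of each of oblong, square, disc from where it was at the start of the episode below 0.004 m and distance of each of bottle, jar, tape from where it was at the start of the episode below 0.015 m); the arm keeps its last pose, push and grip.
It fails at once if the meter or the gripper touches a sample (contact force between any of meter, the fingers, the arm and oblong above 0.3 N or contact force between any of meter, the fingers, the arm and square above 0.3 N or contact force between any of meter, the fingers, the arm and disc above 0.3 N).
It fails at once if the meter or the gripper touches the shielding box (contact force between any of meter, the fingers, the arm and box above 0.5 N).
It fails at once if the bottle, jar or tape roll is moved (distance of any of bottle, jar, tape from where it was at the start of the episode above 0.015 m).
It also fails if it takes over 48 s, if anything falls off the work surface, if the arm or the gripper's body presses on something with over 40 N, if the wrist force passes 120 N, or if a joint passes its speed limit or range.

### The arm

A 6-joint arm with a two-finger parallel gripper is mounted at the origin on the work surface. World frame = base frame: x ahead of the robot, y to its left, z up, the work surface at z = 0. Lengths are in m, angles in degrees, forces in N, time in s.
With the tool pointing down it reaches from about 0.375 to 0.9 m from the base axis. Payload 3.1 kg.
Tool frame: the origin (TCP) lies at the very end of the fingers, on their centre line; the grasp point (between the pads) lies 19 mm behind it; z points along the fingers, y is the line along which they close (so a half turn about z gives the same grasp; the last joint's range is limited). The gripper opens to 87 mm and grips with 3 to 60 N. Pads are 19 mm wide; open, the fingers measure 117 mm over their backs; the gripper's body (75 mm by 190 mm) begins 51 mm behind the grasp point.
Start: joints at [-74.341, 30.224, 82.088, -0, 67.689, -10.227], TCP at [0.273, -0.562, 0.223] pointing down, gripper open.
Joint ranges: [-176.69, 176.69], [-43.24, 126.21], [12.49, 139.97], [-82, 262], [0, 151.66], [-163.58, 163.58]. Speed limits (degrees/s): [159.86, 159.86, 180, 180, 180, 180].

### API

Orientations are given as a 3x3 rotation matrix whose columns are the frame's x, y, z axes.
In Python, from rig import bot, imaging gives the robot as it stands.
- The arm moves only by the tool drive_tool, never from a script. Its argument "deltas" is text: rows parted by semicolons, each of 5 numbers parted by spaces: the finger opening in mm, from 0 to 87, then the shift along the world's x, y, z in mm, then the turn about the world's z in rad. In form: jaw dx dy dz twist; .... A call has 1 to 12 rows; each row is the pose to reach, as a shift and turn from the pose commanded when the call began; what a row does not reach only later rows make up. A row lasts 1/10 s, in which the tool goes at most 50 mm and 8.59 degrees, less where a joint would pass 70% of its speed; a pose out of reach is approached as far as the arm can. A call with a gripper value outside its range is refused whole. The fingers move at their own pace and stop on an object; the grip force is fixed at half the most. Time passes only in rows, so rows that repeat a pose let the fingers close. It gives the time, the measured TCP pose, the force, the opening and the grip force at its end, in the units of the state.
- bot.read_state(): the state, without advancing time (a new reading comes with each control period).
- imaging.capture(name): name is "scene" or "top" or "wrist"; returns the picture (384x512x3 uint8, red, green, blue); there is no depth.
- imaging.camera_model(name): a dict with "fx", "fy", "cx", "cy" (pixels), "T" (4x4, takes a point from camera to world coordinates). Camera axes: x right, y down, z forward; pixel columns grow to the right and rows downward; lengths in m; the calibration is good to about 2 mm. The wrist camera is an equidistant fisheye: a pixel r from the principal point sees the ray r / f radians off the axis. A picture is of the moment at which its call begins: read the wrist's pose just before it. camera_model takes no time and is no camera call; for the wrist camera it gives the pose at the moment of the call.
- bot.hand_in(): hands the job in; it is judged then, once.
The state is a dict: "time_s": time; "joint_positions": joint angles; "qvel": joint speeds; "tau": joint torques, N m; "position": TCP position; "tcp_rot": TCP orientation; "force": force on the tool from outside, world axes, zero at the start; "moment": the same for the moment, N m; "opening": opening from 0.0 (shut) to 1.0 (fully open); "grasp_force": force on a finger pad.
Only numpy, scipy, OpenCV 4.12 (cv2) and the standard library are available. Lean on these libraries where they do the work, as an engineer would, in place of code of your own. Each camera call takes 0.05 s, during which the arm holds its last target. There are 200 camera calls.

## Working session

There is one attempt and no reset: what is moved stays moved. The work goes in short steps, Python scripts to look and compute and a tool call to move; the robot and the scene stay as the last step left them, time stands still between calls to the robot, and variables do not carry over. Pictures are saved under pics/ and viewed, at most 10 in all, crops included, and the job is handed in when it is done.

Besides the shell and the picture viewer there is one more tool, called after ">>>" in YAML: its name, and indented under it one key for each argument. drive_tool: Moves the arm, as the interface text tells. Its arguments: {"type":"object","properties":{"deltas":{"type":"string"}},"required":["deltas"]}

```bash
mkdir -p pics
python3 - <<'E'
from rig import bot, imaging
import cv2,numpy as np
for n in("scene","top"):
    m=imaging.camera_model(n);print(n,m['fx'],m['cx'],m['cy'],np.round(m['T'],4).tolist())
    cv2.imwrite(f"pics/{n}0.png",cv2.cvtColor(imaging.capture(n),cv2.COLOR_RGB2BGR))
s=bot.read_state();print(s['time_s'],s['tcp_rot'])
E
```

```text
scene 412.40832593175924 263.74070295413924 198.72608174379025 [[-0.8155, 0.4437, -0.3717, 0.8346], [0.5788, 0.6255, -0.5232, 0.493], [0.0003, -0.6417, -0.7669, 0.765], [0.0, 0.0, 0.0, 1.0]]
top 346.78455391860103 263.15927134778235 186.49470428361835 [[-0.0093, -0.9946, 0.1033, 0.4284], [-0.9999, 0.0104, 0.0103, -0.0047], [-0.0113, -0.1032, -0.9946, 0.8168], [0.0, 0.0, 0.0, 1.0]]
0.1 [[ 8.99665988e-01  4.36578553e-01 -5.27203349e-04]
 [ 4.36578733e-01 -8.99664089e-01  1.88063648e-03]
 [ 3.46739630e-04 -1.92211044e-03 -9.99998093e-01]]
```

View pics/scene0.png

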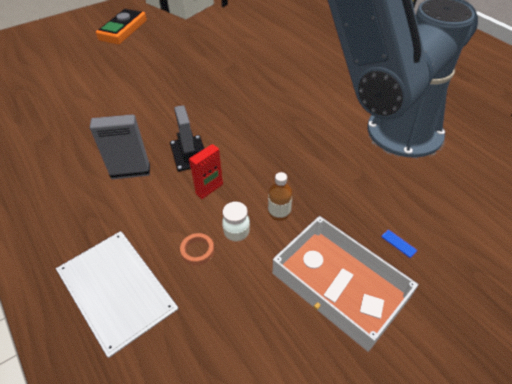

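View pics/top0.png

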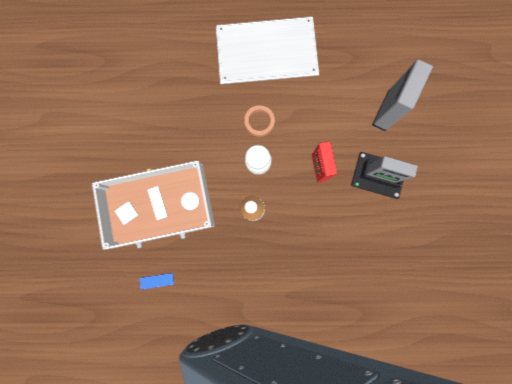

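The scene and top views show these meter candidates:
- Grey meter standing in the black dock: scene (183,135), top (390,170).
- Larger grey case: scene (120,147), top (403,96).
- Red case: scene (207,170), top (324,161).
- Orange handheld: scene (121,25).

The oblong candidates are the white plate at scene (338,285), top (157,203), and the blue plate at scene (398,243), top (157,282). I choose the small grey meter in the dock and the white oblong in the box. I'll check both in one close crop while measuring.

```bash
cat > h.py <<'E'
import cv2,numpy as np
from rig import bot,imaging
def ray(m,uv,z):
    uv=np.atleast_2d(uv).astype(float);T=m['T']
    d=np.c_[(uv[:,0]-m['cx'])/m['fx'],(uv[:,1]-m['cy'])/m['fy'],np.ones(len(uv))]@T[:3,:3].T
    return T[:3,3]+d*((z-T[2,3])/d[:,2])[:,None]
def rect(p):
    r=cv2.minAreaRect((p[:,:2]*1000).astype(np.float32));b=cv2.boxPoints(r)
    e=[b[1]-b[0],b[2]-b[1]];l=max(e,key=np.linalg.norm)
    return np.round(r[0],1),np.round(r[1],1),round(np.degrees(np.arctan2(l[1],l[0]))%180,1)
E
python3 - <<'E'
from h import *
for n,box in(("top",(95,160,210,245)),("scene",(275,220,415,345))):
    im=cv2.imread(f"pics/{n}0.png");m=imaging.camera_model(n)
    g=cv2.inRange(im,(205,205,205),(255,255,255));k=np.zeros_like(g);k[box[1]:box[3],box[0]:box[2]]=255
    for c in cv2.findContours(g&k,cv2.RETR_EXTERNAL,cv2.CHAIN_APPROX_NONE)[0]:
        if cv2.contourArea(c)>100: print(n,c[:,0].mean(0),rect(ray(m,c[:,0],.01)))
im=cv2.imread("pics/top0.png");sc=cv2.imread("pics/scene0.png")
a=cv2.resize(im[140:210,300:430],None,fx=6,fy=6,interpolation=2)
b=cv2.resize(sc[95:180,160:230],None,fx=2.4,fy=2,interpolation=2)
c=cv2.resize(im[160:250,90:215],None,fx=2,fy=1.9,interpolation=2)
out=np.zeros((600,780,3),np.uint8);out[:420]=a
out[422:422+b.shape[0],:b.shape[1]]=b;out[422:422+c.shape[0],300:300+c.shape[1]]=c
cv2.imwrite("pics/crop.png",out)
m=imaging.camera_model("top")
for n,p,z in(("bottle",(251,208),.125),("jar",(258,158),.075),("red",(324,155),.1)):print(n,ray(m,p,z))
E
```

```text
top [125.76363636 212.74545455] (array([454.3, 324.6]), array([40.2, 40.2]), np.float32(33.8))
top [189.5        200.54166667] (array([481.2, 176. ]), array([40.2, 39.3]), np.float32(45.0))
top [156.81012658 202.7721519 ] (array([476.9, 252.5]), array([76.2, 26.8]), np.float32(18.2))
top [164.3125     199.75189394] (array([468.5, 262.7]), array([169.2, 249.1]), np.float32(101.4))
scene [371.69565217 305.5942029 ] (array([453.8, 322.8]), array([38.5, 38.8]), np.float32(124.3))
scene [359.47902098 306.72377622] (array([482.8, 303.7]), array([127.5, 251.2]), np.float32(140.3))
scene [338.14084507 284.71830986] (array([476.3, 250.9]), array([74.4, 25.5]), np.float32(18.4))
scene [312.78723404 258.68085106] (array([479.2, 173.7]), array([37.1, 38.8]), np.float32(144.6))
bottle [[0.45742998 0.0270884  0.125     ]]
jar [[0.56774524 0.0135787  0.075     ]]
red [[ 0.56784193 -0.12530694  0.1       ]]
```

View pics/crop.png

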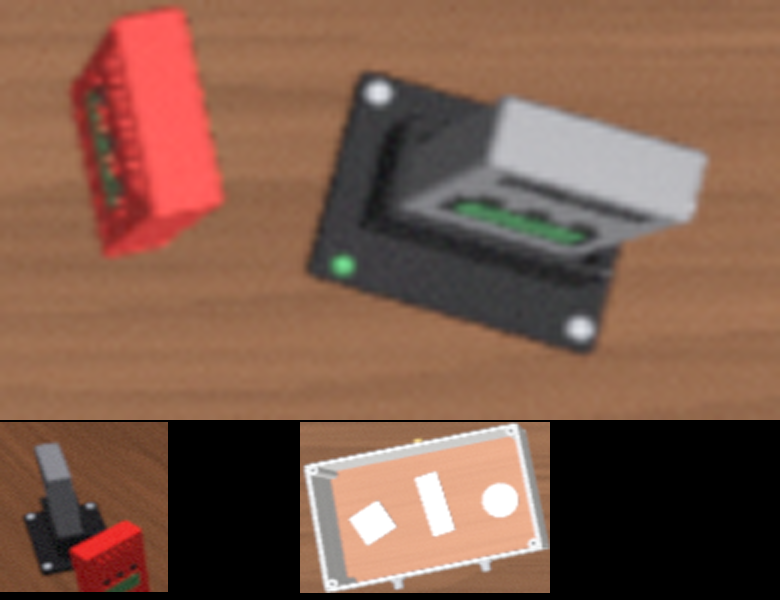

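The crop confirms the choice: grey case with a green display, in the black dock. Its top face corners are near top px (385,156), (418,166), (415,176) and (382,167). The white oblong lies between the square and the disc.

Run:
```python
from h import *
m=imaging.camera_model("top")
im=cv2.imread("pics/top0.png")
print([im[y,x].tolist() for x,y in((390,163),(405,168),(378,170),(390,174))])
g=cv2.inRange(im,(150,150,150),(255,255,255));g[:,:375]=0;g[:,425:]=0;g[:150]=0;g[182:]=0
for c in cv2.findContours(g,cv2.RETR_EXTERNAL,cv2.CHAIN_APPROX_NONE)[0]:
    if cv2.contourArea(c)>50: print(rect(ray(m,c[:,0],.133)))
print(rect(ray(m,[(385,156.2),(417.8,165.8),(415,176.3),(381.7,167.5)],.133)))
# dock screws corners & foot
foot=np.array([(365,70),(622,245),(592,352),(308,270)])/6+[300,140]
print(rect(ray(m,foot[[0,2]],.01)),ray(m,foot[[0,2]],.01).mean(0),rect(ray(m,foot[2:],.01)))
s=imaging.camera_model("scene");sc=cv2.imread("pics/scene0.png")
cr=sc[95:180,160:230]; print(rect(ray(s,np.array([(37,446-422+0),(58,444-422),(72,474-422),(48,482-422)])/[2.4,2]+[160,95],.133)))
```

```text
[[192, 187, 187], [193, 189, 190], [133, 129, 131], [129, 126, 125]]
(array([ 537.2, -268.1]), array([67.6, 23.8]), np.float32(72.6))
(array([ 536.2, -269.2]), array([67.5, 23.9]), np.float32(72.6))
(array([ 536.4, -268.9]), array([139.4,   0. ]), np.float32(36.7)) [ 0.53642773 -0.26891321  0.01      ] (array([ 497.1, -256.4]), array([113.3,   0. ]), np.float32(73.0))
(array([ 534.8, -265.5]), array([70.7, 25.1]), np.float32(71.1))
```

>>> drive_tool:
  deltas: "65 22 24 0 0.07; 65 44 49 0 0.14; 65 66 73 0 0.21; 65 88 98 0 0.28; 65 110 122 0 0.35; 65 132 147 0 0.42; 65 154 171 0 0.49; 65 176 196 0 0.56; 65 198 220 0 0.63; 65 220 245 0 0.70; 65 242 270 0 0.76; 65 263 293 0 0.81"

```text
time_s: 1.3
position: [0.5364, -0.2677, 0.2221]
tcp_rot: [[0.302, 0.953, -0.001], [0.953, -0.302, 0.001], [0.0, -0.001, -1.0]]
force: [-0.6, -0.0, 0.6]
opening: 0.749
grasp_force: 0.0
```

>>> drive_tool:
  deltas: "65 0 0 0 0; 65 0 0 0 0; 65 0 0 0 0"

```text
time_s: 1.6
position: [0.5352, -0.2698, 0.2222]
tcp_rot: [[0.305, 0.952, -0.001], [0.952, -0.305, 0.0], [-0.0, -0.001, -1.0]]
force: [0.2, -0.0, 0.1]
opening: 0.749
grasp_force: 0.0
```

Run:
```python
from h import *
s=bot.read_state();print(s['time_s'],s['position'],np.round(s['tcp_rot'],4).tolist(),s['force'])
m=imaging.camera_model("wrist");print(m)
w=imaging.capture("wrist");t=imaging.capture("top")
cv2.imwrite("pics/w1.png",cv2.cvtColor(np.hstack([w,t])[:,:],cv2.COLOR_RGB2BGR))
cv2.imwrite("pics/w1v.png",cv2.resize(cv2.imread("pics/w1.png"),(800,300)))
```

```text
1.6 [ 0.53519358 -0.26979584  0.22223324] [[0.3049, 0.9524, -0.001], [0.9524, -0.3049, 0.0001], [-0.0002, -0.0009, -1.0]] [ 0.22474416 -0.03706743  0.07620058]
{'fx': 297.3186396354542, 'fy': 297.3186396354542, 'cx': 250.89225704794652, 'cy': 193.7211447779694, 'T': array([[ 9.52154280e-01, -2.95302611e-01, -7.87311567e-02,
         5.55559514e-01],
       [-3.05617135e-01, -9.20544416e-01, -2.43302578e-01,
        -2.03647791e-01],
       [-6.27639936e-04,  2.55723182e-01, -9.66749844e-01,
         3.85533849e-01],
       [ 0.00000000e+00,  0.00000000e+00,  0.00000000e+00,
         1.00000000e+00]])}
```

View pics/w1v.png

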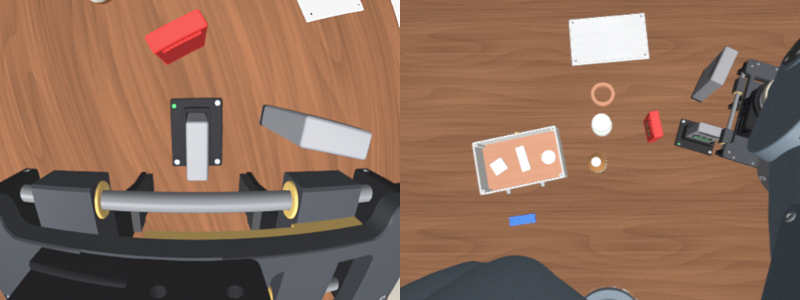

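The wrist view shows the meter centred between the open fingers (its top face is around half-scale px (197,152)), with the larger grey case clear to the right. The ray to that point gives (0.537,-0.268), which agrees with the earlier measurement, so I descend.

>>> drive_tool:
  deltas: "65 1 1.5 -8 0; 65 1 1.5 -20 0; 65 1 1.5 -32 0; 65 1 1.5 -44 0; 65 1 1.5 -56 0; 65 1 1.5 -68 0; 65 1 1.5 -80 0; 65 1 1.5 -92 0; 65 1 1.5 -104 0; 65 1 1.5 -116 0; 65 1 1.5 -126 0; 65 1 1.5 -132 0"

```text
time_s: 2.9
position: [0.5365, -0.2675, 0.0893]
tcp_rot: [[0.304, 0.953, -0.001], [0.953, -0.304, 0.001], [0.0, -0.001, -1.0]]
force: [-0.5, 0.1, 0.3]
opening: 0.749
grasp_force: 0.0
```

>>> drive_tool:
  deltas: "60 0 0 0 0; 45 0 0 0 0; 35 0 0 0 0; 30 0 0 0 0; 25 0 0 0 0; 20 0 0 0 0; 15 0 0 0 0; 10 0 0 0 0; 10 0 0 0 0; 10 0 0 0 0; 10 0 0 0 0"

```text
time_s: 4.0
position: [0.537, -0.2679, 0.0908]
tcp_rot: [[0.304, 0.953, 0.0], [0.953, -0.304, -0.0], [-0.0, 0.0, -1.0]]
force: [-0.8, 0.5, 3.4]
opening: 0.284
grasp_force: 30.0
```

>>> drive_tool:
  deltas: "10 0 0 3 0; 10 0 0 8 0; 10 0 0 16 0; 10 0 0 26 0; 10 0 0 38 0; 10 0 0 52 0; 10 0 0 68 0; 10 0 0 86 0; 10 0 0 106 0; 10 0 0 126 0; 10 0 0 146 0; 10 0 0 160 0"

```text
time_s: 5.2
position: [0.5373, -0.268, 0.2534]
tcp_rot: [[0.304, 0.953, 0.003], [0.953, -0.304, -0.002], [-0.001, 0.003, -1.0]]
force: [0.1, -0.2, -2.4]
opening: 0.285
grasp_force: 30.0
```

>>> drive_tool:
  deltas: "10 0 0 10 0; 10 0 0 10 0; 10 0 0 10 0"

```text
time_s: 5.5
position: [0.5366, -0.2675, 0.2605]
tcp_rot: [[0.304, 0.953, -0.0], [0.953, -0.304, 0.0], [0.0, -0.0, -1.0]]
force: [0.0, -0.5, -1.9]
opening: 0.283
grasp_force: 30.0
```

Run:
```python
from h import *
s=bot.read_state();print(s['time_s'],s['position'],s['joint_positions'],s['opening'],s['grasp_force'])
a=cv2.cvtColor(imaging.capture("scene"),cv2.COLOR_RGB2BGR);cv2.imwrite("pics/s2.png",a)
cv2.imwrite("pics/s2w.png",cv2.cvtColor(imaging.capture("wrist"),cv2.COLOR_RGB2BGR))
cv2.imwrite("pics/s2v.png",cv2.resize(np.hstack([a,cv2.imread("pics/s2w.png")]),(800,300)))
```

```text
5.5 [ 0.53656326 -0.26751625  0.26054487] [-3.71682372e+01  2.59381116e+01  8.33294451e+01 -1.11985052e-03
  7.07531143e+01 -1.94641225e+01] 0.28297209662205874 29.98882862739265
```

View pics/s2v.png

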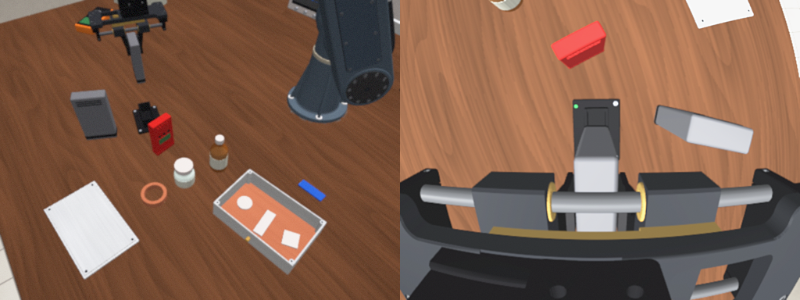

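The scene view shows the meter held upright at half-scale px (135,58), clear of the dock, with the bottle and jar undisturbed. Now I carry it over in two calls.

>>> drive_tool:
  deltas: "10 -1 10 0 -0.01; 10 -3 30 0 -0.05; 10 -6 52 0 -0.09; 10 -9 75 0 -0.13; 10 -12 98 0 -0.17; 10 -14 121 0 -0.22; 10 -17 144 0 -0.26; 10 -20 167 0 -0.30; 10 -22 190 0 -0.34; 10 -25 213 0 -0.38; 10 -28 236 0 -0.43; 10 -30 259 0 -0.47"

```text
time_s: 6.8
position: [0.5058, -0.0071, 0.26]
tcp_rot: [[0.704, 0.71, -0.002], [0.71, -0.704, 0.001], [-0.001, -0.002, -1.0]]
force: [0.3, -0.1, -1.9]
opening: 0.289
grasp_force: 30.0
```

>>> drive_tool:
  deltas: "10 -3 23 0 -0.04; 10 -6 46 0 -0.09; 10 -9 70 0 -0.13; 10 -11 94 0 -0.17; 10 -14 118 0 -0.22; 10 -17 142 0 -0.26; 10 -20 166 0 -0.30; 10 -22 190 0 -0.34; 10 -25 213 0 -0.38; 10 -27 233 0 -0.42; 10 -29 250 0 -0.45; 10 -30 260 0 -0.47"

```text
time_s: 8.0
position: [0.4755, 0.2529, 0.2599]
tcp_rot: [[0.949, 0.316, -0.002], [0.316, -0.949, 0.0], [-0.002, -0.001, -1.0]]
force: [-0.3, 0.0, -2.6]
opening: 0.284
grasp_force: 30.0
```

>>> drive_tool:
  deltas: "10 0 0 0 0; 10 0 0 0 0; 10 0 0 0 0; 10 0 0 0 0"

```text
time_s: 8.4
position: [0.4769, 0.2506, 0.2605]
tcp_rot: [[0.949, 0.316, -0.0], [0.316, -0.949, -0.0], [-0.0, 0.0, -1.0]]
force: [-0.9, 1.2, -2.8]
opening: 0.289
grasp_force: 30.0
```

Run:
```python
from h import *
s=bot.read_state();print(s['time_s'],s['position'],np.round(s['tcp_rot'],3).tolist())
m=imaging.camera_model("wrist");np.save("w3T.npy",m['T'])
w=cv2.cvtColor(imaging.capture("wrist"),cv2.COLOR_RGB2BGR);a=cv2.cvtColor(imaging.capture("scene"),cv2.COLOR_RGB2BGR)
cv2.imwrite("pics/w3.png",w);cv2.imwrite("pics/s3.png",a)
cv2.imwrite("pics/w3v.png",cv2.resize(np.hstack([a,w]),(800,300)))
```

```text
8.4 [0.47686524 0.2506367  0.26046354] [[0.949, 0.316, -0.0], [0.316, -0.949, -0.0], [-0.0, 0.0, -1.0]]
```

View pics/w3v.png

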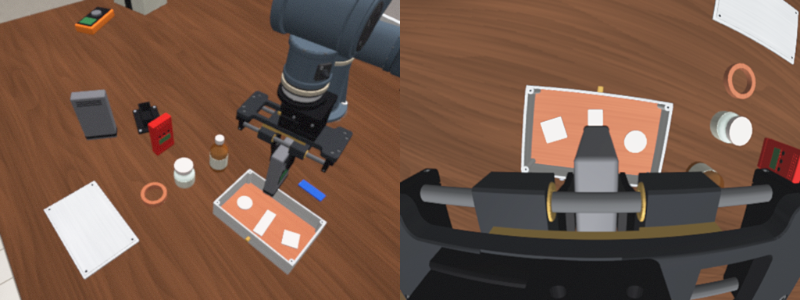

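Run:
```python
import cv2
w=cv2.imread("pics/w3.png");s=cv2.imread("pics/s3.png")
a=cv2.resize(w[120:300,210:290],None,fx=3.3,fy=3.3,interpolation=2);b=cv2.resize(s[170:270,310:390],None,fx=5.94,fy=5.94,interpolation=2)
import numpy as np;print(a.shape,b.shape);cv2.imwrite("pics/w3c.png",np.hstack([a,b]))
```

```text
(594, 264, 3) (594, 475, 3)
```

View pics/w3c.png

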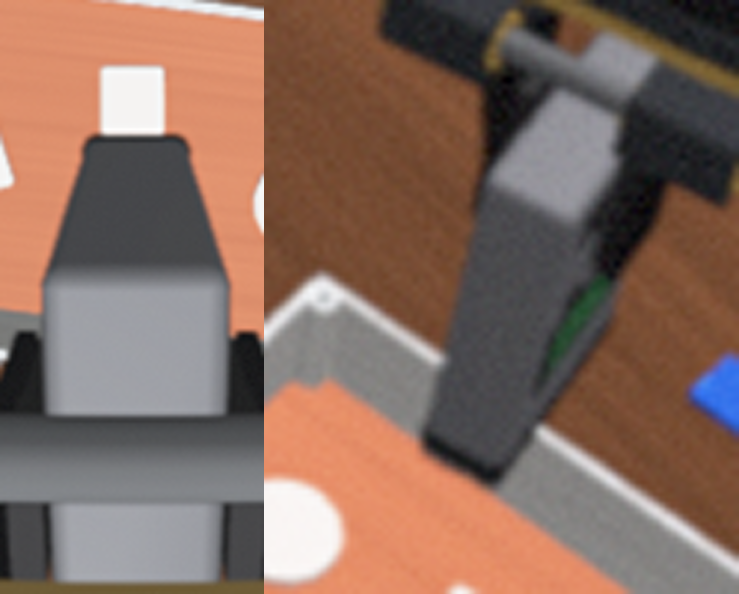

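The crop shows the meter upright, with its bottom end at wrist px (251.5,161) and the visible oblong end at px (250,140), parallel to it. Next I compute the offset.

Run:
```python
from h import *
m=imaging.camera_model("wrist");T=np.load("w3T.npy");s=bot.read_state();R=s['tcp_rot']
def fr(uv,z):
    d=(np.array(uv)-[m['cx'],m['cy']])/m['fx'];r=np.linalg.norm(d)
    v=T[:3,:3]@np.r_[d/r*np.sin(r),np.cos(r)];p=T[:3,3]+v*(z-T[2,3])/v[2];return p[:2]*1000
c=lambda x,y:(x/3.3+210,y/3.3+120)
ux=R[:2,0];
for n,q,z,h in(("meter bot",(137,135),.18,35),("meter top",(136,271),.303,35),("obl",(132.5,67),.01,38)):
    p=fr(c(*q),z);print(n,p,"centre",p-ux*h)
a,b=fr(c(101,67),.01),fr(c(165,67),.01);print(np.degrees(np.arctan2(*(a-b)[::-1])),np.linalg.norm(a-b))
print(s['position'],np.degrees(np.arctan2(ux[1],ux[0])))
```

```text
meter bot [507.60264321 260.51035526] centre [474.39008223 249.46835463]
meter top [508.15570689 261.19530117] centre [474.9431459  250.15330054]
obl [510.70007653 263.02451977] centre [474.6407246  251.03606193]
108.33769531703177 26.935728303844243
[0.47698694 0.25072206 0.26055564] 18.390139618037093
```

>>> drive_tool:
  deltas: "10 0 1 -8 0; 10 0 1 -22 0; 10 0 1 -38 0; 10 0 1 -54 0; 10 0 1 -70 0; 10 0 1 -86 0; 10 0 1 -102 0; 10 0 1 -116 0; 10 0 1 -128 0; 10 0 1 -138 0; 10 0 1 -145 0; 10 0 1 -148 0"

```text
time_s: 9.7
position: [0.4767, 0.2522, 0.1118]
tcp_rot: [[0.949, 0.316, -0.001], [0.316, -0.949, -0.0], [-0.001, -0.0, -1.0]]
force: [-0.9, -0.7, -1.7]
opening: 0.29
grasp_force: 30.0
```

>>> drive_tool:
  deltas: "10 0 0 0 0; 10 0 0 -2 0; 10 0 0 -4 0; 10 0 0 -6 0; 10 0 0 -8 0; 10 0 0 -10 0; 10 0 0 -11 0; 10 0 0 -11 0; 10 0 0 -11 0; 10 0 0 -11 0; 10 0 0 -11 0; 10 0 0 -11 0"

```text
time_s: 10.9
position: [0.4769, 0.2523, 0.1016]
tcp_rot: [[0.949, 0.316, 0.0], [0.316, -0.949, 0.0], [0.0, -0.0, -1.0]]
force: [0.3, -0.1, -1.9]
opening: 0.286
grasp_force: 30.0
```

Run:
```python
from h import *
s=bot.read_state();print(s['time_s'],s['position'],np.round(s['tcp_rot'],3).tolist(),s['force'],np.abs(s['qvel']).max())
w=cv2.cvtColor(imaging.capture("wrist"),cv2.COLOR_RGB2BGR);a=cv2.cvtColor(imaging.capture("scene"),cv2.COLOR_RGB2BGR)
cv2.imwrite("pics/s4.png",a);cv2.imwrite("pics/w4.png",w)
cv2.imwrite("pics/s4c.png",np.hstack([cv2.resize(a[220:330,280:370],None,fx=5,fy=5,interpolation=2),cv2.resize(w[60:335,170:335],None,fx=2,fy=2)]))
```

```text
10.9 [0.47693221 0.25227328 0.10163325] [[0.949, 0.316, 0.0], [0.316, -0.949, 0.0], [0.0, -0.0, -1.0]] [ 0.33985227 -0.11719137 -1.91034828] 0.09023589572053788
```

View pics/s4c.png

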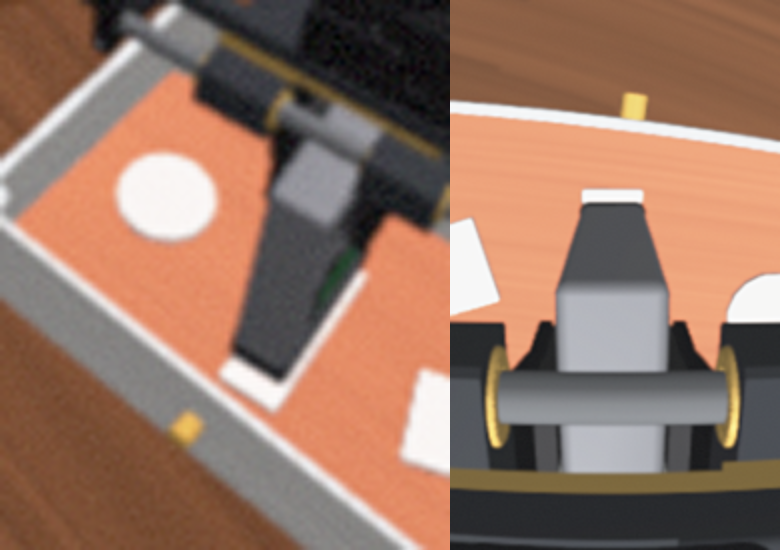

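The meter sits parallel over the oblong: a white margin shows at the far end, around crop (250,385). I'll check the gap by comparing predicted and seen corners in the scene view.

Run:
```python
from h import *
m=imaging.camera_model("scene");Ti=np.linalg.inv(m['T'])
a=np.radians(18.35);u=np.array([np.cos(a),np.sin(a)]);v=np.array([-u[1],u[0]])
def pr(xy,z):
    p=Ti@np.r_[xy,z,1];q=[m['fx']*p[0]/p[2]+m['cx'],m['fy']*p[1]/p[2]+m['cy']];return ((np.array(q)-[280,220])*5).round()
for name,c,hl,hw,zs in(("obl",np.array([.4763,.251]),.038,.013,[.01]),("met",np.array([.4765,.252]),.035,.0125,[.015,.02,.025])):
  for z in zs: print(name,z,pr(c+hl*u-hw*v,z),pr(c+hl*u+hw*v,z))
print("seen obl (220,372)(275,410); met (280,380),(232,348)")
w=imaging.camera_model("wrist");T=w['T'];R=bot.read_state()
def fr(x,y,z):
    d=(np.array((x/2+170,y/2+60))-[w['cx'],w['cy']])/w['fx'];r=np.linalg.norm(d)
    q=T[:3,:3]@np.r_[d/r*np.sin(r),np.cos(r)];return ((T[:3,3]+q*(z-T[2,3])/q[2])[:2]*1000)
o,b=fr(162.5,191,.01)-38*u,fr(162,205,.021)-35*u
print("obl",o,"meter",b,R['time_s'])
```

```text
obl 0.01 [216. 373.] [273. 409.]
met 0.015 [224. 365.] [279. 399.]
met 0.02 [225. 359.] [280. 393.]
met 0.025 [227. 353.] [282. 388.]
seen obl (220,372)(275,410); met (280,380),(232,348)
obl [474.4603996  251.36277623] meter [473.03357585 251.12418685] 11.0
```

Run:
```python
import cv2
s=cv2.imread("pics/s4.png");cv2.imwrite("pics/s4d.png",cv2.resize(s[280:308,318:346],None,fx=20,fy=20,interpolation=2))
```

```text
(no output)
```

View pics/s4d.png

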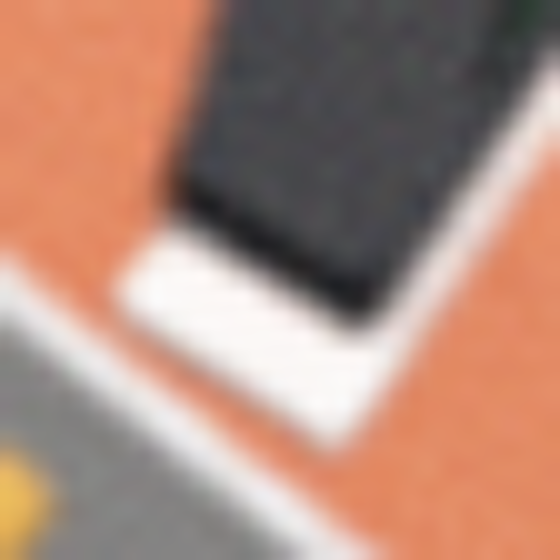

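The edge in this crop runs from px (326.5,290.8) to (336.3,296.3). Kinematics put the gap at about 11 mm, the rounded edge makes the camera estimate a bit larger, and the meter sits about 1.5 mm back along the sample's length. A small trim corrects both.

>>> drive_tool:
  deltas: "10 0.5 0 -0.5 0; 10 1 0 -1 0; 10 1.5 0 -1.5 0; 10 1.5 0 -1.5 0; 10 1.5 0 -1.5 0; 10 1.5 0 -1.5 0; 10 1.5 0 -1.5 0; 10 1.5 0 -1.5 0; 10 1.5 0 -1.5 0; 10 1.5 0 -1.5 0"

```text
time_s: 12.0
position: [0.4784, 0.2522, 0.1001]
tcp_rot: [[0.949, 0.316, 0.0], [0.316, -0.949, -0.0], [0.0, 0.0, -1.0]]
force: [0.5, -0.2, -0.8]
opening: 0.284
grasp_force: 30.0
```

Run:
```python
from h import *
s=bot.read_state();print(s['time_s'],s['position'],s['force'],s['grasp_force'],np.abs(s['qvel']).max());print(bot.hand_in())
```

```text
12.0 [0.47837867 0.25223291 0.10006488] [ 0.48553006 -0.17456697 -0.81396008] 29.98867585323751 0.1160295780577327
the job is handed in; nothing more can be done
None
```

I handed the job in at 12.0 s with the meter still gripped (30 N), upright and lined up over the middle of the oblong sample; the air gap is about 9.5 mm by arm position, though the camera check suggested up to about 13 mm, and the hand-in returned no verdict.

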